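# Fit the heat-spreader plate

### The arm

A 7-joint arm with a two-finger parallel gripper is mounted at the origin on the work surface. World frame = base frame: x ahead of the robot, y to its left, z up, the work surface at z = 0. Lengths are in m, angles in rad, forces in N, time in s.
With the tool pointing down it reaches from about 0.4 to 0.925 m from the base axis. Payload 5.6 kg.
Tool frame: the origin (TCP) lies at the very end of the fingers, on their centre line; the grasp point (between the pads) lies manip.hold_point_z behind it (manip.hold_point_z is the distance from the TCP to the grasp point, in m); z points along the fingers, x is the direction in which the jaws open and shut, and the axes are right-handed (so a half turn about z gives the same grasp; the last joint's range is limited). The gripper opens to 85 mm and grips with 20 to 120 N. Pads are 22 mm wide; open, the fingers measure 114 mm over their backs; the gripper's body (76 mm by 85 mm) begins 54 mm behind the grasp point. The pads swing forward as they close: fully open they stand 13 mm farther back than shut.
Start: joints at [-1.187, 0.468, -0.012, 1.603, 0.006, 1.071, -0.056], TCP at [0.269, 0.592, 0.231] pointing down, gripper open.
Joint ranges: [-2.53, 2.53], [-0.31, 2.02], [-1.57, 1.55], [0.28, 2.44], [-1.29, 4.43], [0.15, 1.84], [-2.92, 2.92]. Speed limits (rad/s): [2.57, 2.57, 3.14, 3.14, 3.14, 3.14, 3.14].

### API

Orientations are given as a rotation vector (axis times angle).
In Python, from bench import manip gives the robot as it stands.
- The arm moves only by the shell command python3 -m pendant 'ROWS'. ROWS is JSON, a list that holds one entry, the list of rows, each a list of 5 numbers: the opening in per cent of the stroke, from 0 (shut) to 100 (fully open), then the shift along the tool's x, y, z in mm, then the turn about the tool's z in rad. In form: [[[fingers, tx, ty, tz, roll], ...]]. A call has 1 to 5 rows; each row shifts and turns the pose as measured when the row begins, along the tool's axes as they then stand; what a row does not reach is not made up. A row lasts 1/12 s, in which the tool goes at most 41.7 mm and 7.16 degrees, less where a joint would pass 70% of its speed; a pose out of reach is approached as far as the arm can. A call is refused whole if a number of a shift passes 41.7 or a number of a turn 0.125, either way. A call with a gripper value outside its range is refused whole. The fingers move at their own pace and stop on an object; the grip force is fixed at half the most. Time passes only in rows, so rows that do not move let the fingers close. It gives the time, the measured TCP pose, the force and the opening at its end, in the units of the state.
- manip.get_state(): the state, without advancing time (a new reading comes with each control period).
- manip.grab_frame(name): name is "side" or "top" or "wrist"; returns a dict with "pixels" (400x640x3 uint8, red, green, blue), "z_map" (400x640 float32, m along the optical axis (not along the pixel's ray), 0 where there is no reading), "fx", "fy", "cx", "cy" (pixels), "extrinsics" (4x4, takes a point from world to camera coordinates). Camera axes: x right, y down, z forward; pixel columns grow to the right and rows downward; lengths in m; the calibration is good to about 2 mm. A picture is of the moment at which its call begins.
- manip.finish_job(): hands the job in, once; it reports no verdict.
The state is a dict: "t": time; "joint_pos": joint angles; "qvel": joint speeds; "effort": joint torques, N m; "eef_pos": TCP position; "tcp_rot": TCP orientation; "force": force on the tool from outside, world axes, zero at the start; "moment": the same for the moment, N m; "grip_width": finger opening in m.
Only numpy, scipy, OpenCV 4.12 (cv2) and the standard library are available. Lean on these libraries where they do the work, as an engineer would, in place of code of your own. Each camera call takes 0.05 s, during which the arm holds its last target. There are 200 camera calls.

### The job

The thin aluminium plate lies sunk in the groove of the white jig: press lightly on its face and slide it along until its end overhangs the jig's open end, then pinch it there by its long edges and lift it clear. Lay it flat along the top of the finned heat sink, centred across it and lined up with it, with its end butted up against the sink's upright stop, and let go. Press and push gently all the while, do not drop the plate, and leave the other things on the bench where they are.

Things in the scene. Friction and masses are not known exactly. Their poses are not given: they have to be found in the camera images.
- plate: The part to fit: bare aluminium plate, 120 (x) x 60 (y) x 3 (z) mm, 40 to 85 g, both ends and faces alike. Origin: centre of its underside; x along its length. It starts flat in the jig's groove, along the jig's x within 1 degree. It slides easily on jig and sink (friction about 0.2), much less easily under a finger.
- jig: Fixed white plastic block, 160 (x) x 90 (y) mm. Origin: centre of its underside. A groove along x, 64 mm wide, floor 56 mm up, has 4 mm high lips at both sides (13 mm wide) and at the +x end (10 mm thick); the -x end, on the robot's side, is open. The lips stand 1 mm above the plate's face, so its edges can be gripped only past the open end.
- sink: Fixed dark finned heat sink, 120 (x) x 44 (y) mm, flat top 46 mm up. Origin: centre of its underside. The plate lies lengthways along x on its top, standing out 8 mm at either side. At the +x end, away from the robot, stands the stop. Fully home, the plate's origin is at x = 0, y = 0, z = 46 mm in this frame.
- spool: Bystander, leave alone: yellow reel, 52 mm across, 22 mm high. Origin: centre of its underside.
- capacitor: Bystander, leave alone: black upright cylinder, 22 mm across, 30 mm high. Origin: centre of its underside.
- driver: Bystander, leave alone: screwdriver with orange handle lying down, about 200 mm long, 26 mm high. Origin near its middle, on the bench.
- flux: Bystander, leave alone: small white bottle, 44 mm across, 85 mm high. Origin: centre of its underside.
- bobbin: Bystander, leave alone: small transformer, 42 x 44 x 36 mm. Origin: centre of its underside.
- jig_mouth (a point): Middle of the groove floor's edge at the jig's open end (jig x = -80, z = 56 mm); beyond it the end face drops straight to the bench. The jig is rigid: a finger 1 mm too low presses with some 20 N. About 5 N is enough to drag the plate; over 25 N is too hard.
- sink_stop (a point): Foot of the stop's inner face (sink x = +60, z = 46 mm): an upright flange as wide as the sink, 8 mm thick, rising 9 mm above the sink's top. Rigid: over 25 N between plate and sink is too hard, about 4 N shows that it is home.
There are look-alikes about, which are no part of the job. Of the things like the plate, leave any that is pink or purple; of the rest the larger one is meant.

How it is judged:
By the outcome, as a careful person would: the job done as asked, in the order asked, and still so for the second after the job is handed in, with the robot touching nothing.
It also fails if it takes over 72 s, if anything falls off the work surface, if the arm or the gripper's body presses on something with over 40 N, if the wrist force passes 120 N, or if a joint passes its speed limit or range.

## Working session

There is one attempt and no reset: what is moved stays moved. The work goes in short steps, Python scripts to look and compute and a shell command to move; the robot and the scene stay as the last step left them, time stands still between calls to the robot, and variables do not carry over. Pictures are saved under pics/ and viewed, on a budget of 10 in all, crops included, one or two more only if the job needs it, and the job is handed in when it is done.

```bash
ls; mkdir -p pics; cat > h.py <<'E'
import numpy as np, cv2
from bench import manip
def grab(n):
    f=manip.grab_frame(n); np.savez(f'pics/{n}.npz',**f); return f
def save(f,p,crop=None,s=1):
    im=f['pixels'][:,:,::-1]
    if crop: im=im[crop[1]:crop[3],crop[0]:crop[2]]
    cv2.imwrite(p,cv2.resize(im,None,fx=s,fy=s,interpolation=cv2.INTER_CUBIC))
def cloud(f):
    z=f['z_map'];v,u=np.mgrid[:z.shape[0],:z.shape[1]]
    P=np.stack([(u-f['cx'])/f['fx']*z,(v-f['cy'])/f['fy']*z,z],-1)
    E=f['extrinsics'];return (P-E[:3,3])@E[:3,:3]
def ray(f,u,v,h):
    E=f['extrinsics'];R=E[:3,:3];c=-R.T@E[:3,3]
    d=R.T@np.array([(u-f['cx'])/f['fx'],(v-f['cy'])/f['fy'],1]);return c+d*(h-c[2])/d[2]
E
python3 - <<'E'
from h import *
print(manip.hold_point_z,manip.get_state())
for n in('top','side','wrist'):
    f=grab(n);save(f,f'pics/{n}0.png');print(n,f['fx'],f['extrinsics'].round(3).tolist())
E
```

```text
pics
0.0187 {'t': 0.0, 'joint_pos': array([-1.18703115,  0.46842237, -0.01156828,  1.6036842 ,  0.00595703,
        1.07138213, -0.05632089]), 'qvel': array([-0.00072984,  0.00153419,  0.00045964, -0.00139452, -0.00096937,
       -0.00091031, -0.00076869]), 'effort': array([-3.22278515e-05, -5.32380331e+01,  2.13585421e-02, -2.51295197e+01,
        1.13998973e-02,  7.87531579e-03, -7.28103402e-06]), 'eef_pos': array([0.26888236, 0.59113327, 0.23028391]), 'tcp_rot': array([ 2.64068145e+00,  1.69985872e+00, -2.36371729e-03]), 'force': array([0.01290587, 0.05699309, 0.36209613]), 'moment': array([-0.02439026, -0.01565344,  0.00685266]), 'grip_width': 0.08545156396985362}
top 457.5967140806128 [[0.015, -1.0, 0.005, 0.052], [-0.983, -0.015, -0.182, 0.514], [0.182, -0.002, -0.983, 1.584], [0.0, 0.0, 0.0, 1.0]]
side 468.82618202217856 [[0.892, -0.453, 0.004, -0.437], [-0.241, -0.48, -0.843, 0.222], [0.384, 0.751, -0.537, 1.201], [0.0, 0.0, 0.0, 1.0]]
wrist 354.09471172492476 [[0.415, 0.91, -0.002, -0.648], [0.861, -0.392, 0.324, -0.041], [0.294, -0.136, -0.946, 0.382], [0.0, 0.0, 0.0, 1.0]]
```

View pics/top0.png

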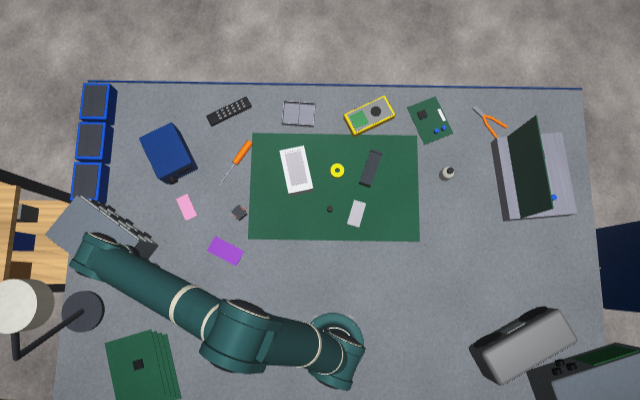

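View pics/side0.png

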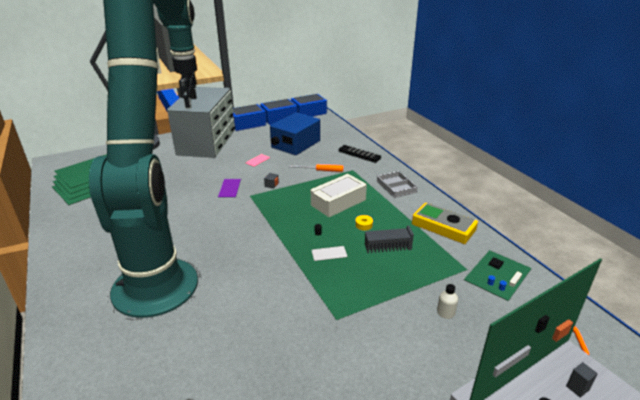

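The top view shows these plate candidates:
- (296,170): silver plate in the white jig, also seen at (340,188) in the side view.
- (356,213): small silver plate lying on the mat.
- (186,207): pink plate.
- (226,250): purple plate.

By the description I want the one in the jig. The sink is at (371,168), the capacitor at (330,209) and the spool at (337,170). Next I measure and make a close crop.

```bash
python3 - <<'E'
from h import *
for n,jc,sc,pc in(('top',(296,169),(371,168),(356,213)),('side',(340,194),(388,240),(330,254))):
    f=dict(np.load(f'pics/{n}.npz'));C=cloud(f)
    for nm,c,r in(('jig',jc,40),('sink',sc,35)):
        u,v=c;S=C[v-r:v+r,u-r:u+r].reshape(-1,3)
        h=S[:,2]; top=S[(h>(.050 if nm=='jig' else .038))&(h<.09)]
        rect=cv2.minAreaRect((top[:,:2]*1000).astype(np.float32))
        print(n,nm,len(top),rect,np.percentile(top[:,2],[5,25,50,75,95]).round(4))
    u,v=pc;print(n,'small',C[v,u].round(3), 'jigpt',C[jc[1],jc[0]].round(4))
f=dict(np.load('pics/top.npz'));C=cloud(f)
print({k:C[v,u].round(3).tolist() for k,(u,v) in dict(spool=(343,170),cap=(330,209),drv=(243,152),flux=(447,173),bob=(238,212)).items()})
# small vs jig plate outlines
hsv=cv2.cvtColor(f['pixels'],cv2.COLOR_RGB2HSV)
print(hsv[169,296],hsv[150,285],hsv[213,356])
save(f,'pics/c0.png',(260,125,400,235),5)
E
```

```text
top jig 1090 ((607.3037719726562, 138.91734313964844), (162.17733764648438, 90.09680938720703), 13.012081146240234) [0.0522 0.056  0.0584 0.0609 0.0647]
top sink 431 ((657.73193359375, -125.42621612548828), (202.1490478515625, 93.55392456054688), 6.662856101989746) [0.0397 0.0434 0.0461 0.0486 0.0538]
top small [ 0.46  -0.081  0.005] jigpt [0.6077 0.1382 0.0607]
side jig 846 ((608.2836303710938, 136.57029724121094), (166.81509399414062, 98.01130676269531), 12.804778099060059) [0.0519 0.0554 0.0571 0.0586 0.0603]
side sink 582 ((677.1552124023438, -125.25181579589844), (245.83090209960938, 100.33563995361328), 8.621955871582031) [0.0389 0.0428 0.0444 0.0457 0.052 ]
side small [ 0.459 -0.091  0.003] jigpt [0.5919 0.0982 0.0581]
{'spool': [0.618, -0.032, 0.016], 'cap': [0.47, 0.014, 0.029], 'drv': [0.678, 0.337, 0.022], 'flux': [0.602, -0.401, 0.06], 'bob': [0.452, 0.341, 0.042]}
[130  11 204] [120   2 238] [131  10 207]
```

View pics/c0.png

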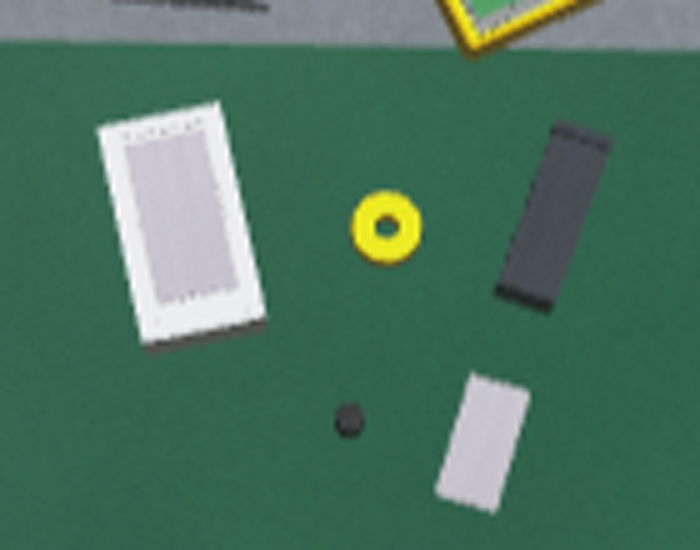

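The crop confirms it. The jig at crop (183,225) holds the larger silver plate, which sits toward the far (+x) lip and is open at the near end. The small loose plate is at crop (483,442). I move over the jig, closing the fingers on the way.

```bash
python3 -m pendant '[[[0,-18,33,2,0],[0,-18,33,2,0],[0,-18,33,2,0],[0,-18,33,2,0],[0,-18,33,2,0]]]'; python3 -m pendant '[[[0,-18,33,2,0],[0,-18,33,2,0],[0,-18,33,2,0],[0,-18,33,2,0],[0,-18,33,2,0]]]'; python3 -m pendant '[[[0,-18,33,2,0],[0,-18,33,2,0],[0,-18,33,2,0],[0,-18,33,2,0],[0,0,0,0,-0.109]]]'; python3 -m pendant '[[[0,0,0,0,-0.109],[0,0,0,0,-0.109],[0,0,0,0,-0.109],[0,0,0,0,-0.109],[0,0,0,0,-0.109]]]'
cat >> h.py <<'E'
from scipy.spatial.transform import Rotation as Ro
def go(x,y,z,psi=None):
    s=manip.get_state();R=Ro.from_rotvec(s['tcp_rot']).as_matrix();d=np.array([x,y,z])-s['eef_pos']
    p=np.arctan2(R[1,0],R[0,0]);print('tcp',s['eef_pos'].round(4),'psi',np.degrees(p).round(2),'tilt',R[:2,2].round(4),'shift mm',(R.T@d*1000).round(1),'roll',None if psi is None else round(p-np.radians(psi),4),'F',s['force'].round(1),'w',round(s['grip_width'],4),'t',s['t'])
E
python3 - <<'E'
from h import *
go(.6075,.138,.2,103)
f=grab('wrist');save(f,'pics/w1.png')
E
```

```text
t: 0.57
eef_pos: [0.376, 0.4451, 0.2174]
tcp_rot: [-2.62, -1.725, 0.007]
force: [0.5, 0.7, 1.1]
grip_width: 0.0256
t: 0.98
eef_pos: [0.4954, 0.2889, 0.2053]
tcp_rot: [-2.618, -1.727, 0.009]
force: [0.0, 0.6, 0.9]
grip_width: -0.0
t: 1.4
eef_pos: [0.5955, 0.1542, 0.195]
tcp_rot: [-2.533, -1.857, 0.012]
force: [0.6, -0.7, 0.5]
grip_width: -0.0003
t: 1.82
eef_pos: [0.5968, 0.1477, 0.1924]
tcp_rot: [-1.917, -2.485, 0.019]
force: [0.3, 0.5, -0.0]
grip_width: 0.0001
tcp [0.5968 0.1477 0.1924] psi 104.72 tilt [-0.0098 -0.0076] shift mm [-12.1   7.8  -7.7] roll 0.0301 F [ 0.3  0.5 -0. ] w 0.0001 t 1.8167
```

View pics/w1.png

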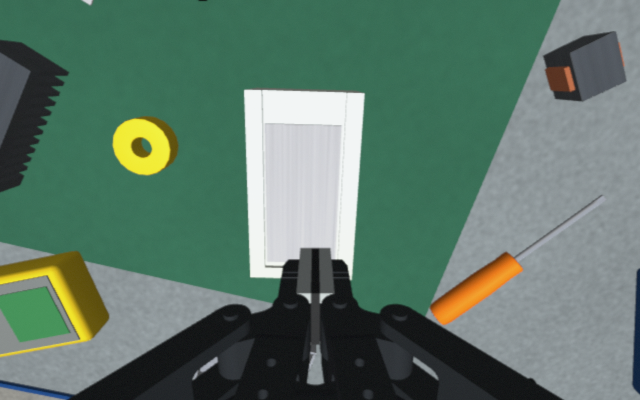

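The wrist view, which looks back toward the robot, shows:
- Plate: about (265-342, 123-265).
- Jig: (245-365, 90-278), with the open end at the top.
- Sink: at the left edge.

Now I measure the plate and the groove.

```bash
python3 - <<'E'
from h import *
f=dict(np.load('pics/wrist.npz'));C=cloud(f)
hsv=cv2.cvtColor(f['pixels'],cv2.COLOR_RGB2HSV)
print('plate hsv',hsv[180,300],'lip',hsv[180,256],hsv[180,350],'floor',hsv[110,300])
pl=((hsv[...,2]<232)&(hsv[...,2]>150)&(hsv[...,1]<40)).astype(np.uint8);pl[:,:255]=0;pl[:,348:]=0;pl[:100]=0;pl[275:]=0
pl=cv2.morphologyEx(pl,cv2.MORPH_OPEN,np.ones((3,3)))
ys,xs=np.nonzero(pl);print(xs.min(),xs.max(),ys.min(),ys.max(),len(xs))
# plate end edge & sides from rows
for r in (140,170,200,230): 
    k=np.nonzero(pl[r])[0];a,b=ray(f,k[0]-.5,r,.059),ray(f,k[-1]+.5,r,.059);print(r,k[0],k[-1],a[:2].round(4),b[:2].round(4),np.linalg.norm(a-b).round(4))
for c in (275,300,330):
    k=np.nonzero(pl[:,c])[0];print('end',c,k[0],ray(f,c,k[0]-.5,.059)[:2].round(4))
jg=((hsv[...,2]>150)&(hsv[...,1]<40)).astype(np.uint8);jg[:,:235]=0;jg[:,375:]=0;jg[:80]=0
for r in (100,140,180,220,250):
    k=np.nonzero(jg[r])[0];k=k[(k>235)&(k<375)];a,b=ray(f,k[0]-.5,r,.06),ray(f,k[-1]+.5,r,.06);print('jig',r,a[:2].round(4),b[:2].round(4),np.linalg.norm(a-b).round(4))
for c in (280,300,320):
    k=np.nonzero(jg[:,c])[0];print('mouth',c,k[0],ray(f,c,k[0]-.5,.056)[:2].round(4))
print('depth plate',np.median(C[150:220,280:330,2]),'lip',np.median(C[120:240,252:258,2]),np.median(C[120:240,350:353,2]),'floor',np.median(C[97:115,280:330,2]))
E
```

```text
plate hsv [116   9 217] lip [ 90   3 245] [ 90   3 245] floor [ 80   3 245]
261 341 108 261 9762
140 265 340 [0.572  0.0997] [0.5568 0.1575] 0.0598
170 263 338 [0.5962 0.1032] [0.5806 0.1626] 0.0614
200 266 337 [0.6207 0.111 ] [0.6054 0.1688] 0.0598
230 264 336 [0.6477 0.115 ] [0.6318 0.1753] 0.0624
end 275 123 [0.5566 0.1047]
end 300 124 [0.5524 0.1236]
end 330 124 [0.5465 0.1461]
jig 100 [0.5461 0.078 ] [0.5231 0.1658] 0.0908
jig 140 [0.5756 0.0854] [0.5525 0.1732] 0.0909
jig 180 [0.6074 0.0925] [0.5842 0.1804] 0.091
jig 220 [0.6417 0.1001] [0.6184 0.1881] 0.0911
jig 250 [0.6691 0.1064] [0.6458 0.1945] 0.0911
mouth 280 90 [0.5319 0.1027]
mouth 300 91 [0.5287 0.1176]
mouth 320 92 [0.5256 0.1325]
depth plate 0.05964345739723633 lip 0.0605899936071275 0.060545800065346426 floor 0.0565866109754358
```

```bash
python3 - <<'E'
from h import *
go(.6367,.1457,.08,103)
E
python3 -m pendant '[[[0,0,0,0,0.03],[0,-9,-19,25,0],[0,-1,-19,30,0],[0,0,0,30,0],[0,0,0,14,0]]]'
python3 - <<'E'
from h import *
go(.6367,.1457,.062,103)
E
```

```text
tcp [0.5967 0.1476 0.1923] psi 105.0 tilt [-0.0099 -0.0077] shift mm [-11.6  39.4 112. ] roll 0.0349 F [-0.3 -1.1  0.1] w -0.0001 t 1.8667
t: 2.28
eef_pos: [0.5639, 0.1289, 0.095]
tcp_rot: [1.976, 2.438, -0.004]
force: [-0.4, 0.8, -0.1]
grip_width: -0.0002
tcp [0.5639 0.1289 0.095 ] psi 101.96 tilt [ 0.0009 -0.0043] shift mm [ 1.5 74.7 33. ] roll -0.0182 F [-0.4  0.8 -0.1] w -0.0002 t 2.2833
```

I guessed the sign of ty before seeing the figures, so that move went toward the robot (free air, no contact). Correcting it now.

```bash

python3 -m pendant '[[[0,0,25,0,-0.018],[0,1,25,0,0],[0,0,23,10,0],[0,0,0,12,0],[0,0,0,0,0]]]'
python3 - <<'E'
from h import *
go(.6367,.1457,.062,103)
E
```

```text
t: 2.7
eef_pos: [0.6313, 0.1445, 0.0652]
tcp_rot: [-1.979, -2.436, 0.022]
force: [-1.9, -0.2, 0.9]
grip_width: 0.0001
tcp [0.6313 0.1445 0.0652] psi 101.8 tilt [-0.0111 -0.0092] shift mm [0.1 5.6 3.1] roll -0.0209 F [-1.9 -0.2  0.9] w 0.0001 t 2.7
```

```bash

python3 -m pendant '[[[0,0,0,0,-0.02],[0,0,0,3,0],[0,0,0,0,0]]]'
python3 -m pendant '[[[0,0,0,1,0],[0,0,0,0,0]]]'
python3 -m pendant '[[[0,0,0,0.6,0]]]'
```

```text
t: 2.95
eef_pos: [0.6292, 0.1443, 0.0615]
tcp_rot: [-1.957, -2.452, 0.026]
force: [-0.3, 0.1, 0.2]
grip_width: 0.0001
t: 3.12
eef_pos: [0.6285, 0.1441, 0.0614]
tcp_rot: [-1.958, -2.451, 0.026]
force: [-1.1, 0.2, 0.5]
grip_width: -0.0001
t: 3.2
eef_pos: [0.6285, 0.1441, 0.0615]
tcp_rot: [-1.959, -2.451, 0.025]
force: [-0.3, -0.5, 1.4]
grip_width: -0.0003
```

```bash

python3 -m pendant '[[[0,0,0,1.5,0]]]'
python3 -m pendant '[[[0,0,0,1.5,0]]]'
python3 -m pendant '[[[0,0,0,1.5,0]]]'
```

```text
t: 3.28
eef_pos: [0.6287, 0.1441, 0.0605]
tcp_rot: [-1.96, -2.451, 0.023]
force: [1.3, -0.6, -0.5]
grip_width: -0.0001
t: 3.37
eef_pos: [0.6287, 0.1441, 0.0593]
tcp_rot: [-1.96, -2.452, 0.023]
force: [-0.3, -0.1, -0.4]
grip_width: -0.0001
t: 3.45
eef_pos: [0.6293, 0.1443, 0.0591]
tcp_rot: [-1.961, -2.452, 0.021]
force: [-2.6, -1.1, 13.6]
grip_width: 0.0003
```

```bash

python3 -m pendant '[[[0,0,-4,0.9,0]]]'
python3 -m pendant '[[[0,0,-5,0.9,0]]]'
```

```text
t: 3.53
eef_pos: [0.6267, 0.1437, 0.0592]
tcp_rot: [-1.962, -2.453, 0.017]
force: [0.6, 0.1, 3.8]
grip_width: 0.0001
t: 3.62
eef_pos: [0.6229, 0.1429, 0.0592]
tcp_rot: [1.961, 2.453, -0.014]
force: [1.7, -0.7, 4.4]
grip_width: -0.0003
```

```bash

python3 -m pendant '[[[0,0,-6,1.1,0],[0,0,-6,1.1,0]]]'
python3 -m pendant '[[[0,0,-6,1.1,0],[0,0,-6,1.1,0]]]'
python3 - <<'E'
from h import *
go(.563,.1277,.059,103)
f=grab('wrist');save(f,'pics/w2.png')
E
```

```text
t: 3.78
eef_pos: [0.6134, 0.1407, 0.0591]
tcp_rot: [1.959, 2.449, -0.005]
force: [0.9, 1.3, 6.8]
grip_width: -0.0002
t: 3.95
eef_pos: [0.6035, 0.1386, 0.0591]
tcp_rot: [1.957, 2.446, 0.004]
force: [1.2, 0.6, 6.1]
grip_width: 0.0
tcp [0.6035 0.1386 0.0591] psi 102.67 tilt [ 0.0087 -0.0039] shift mm [ -1.7 -41.9  -0.2] roll -0.0057 F [1.2 0.6 6.1] w 0.0 t 3.95
```

View pics/w2.png

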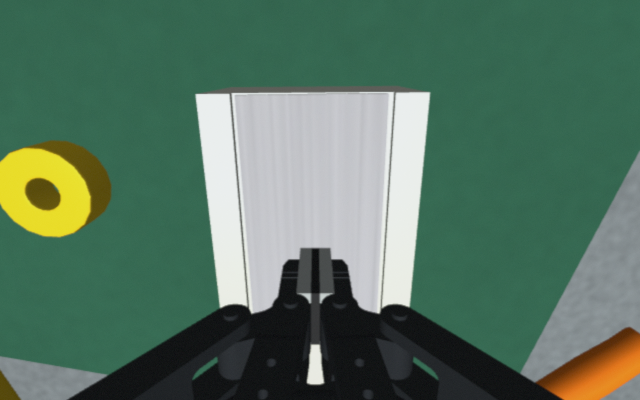

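The plate follows the finger: its end is at the mouth now (row about 94). I continue for about 43 mm.

```bash

python3 -m pendant '[[[0,0,-6,1.1,0],[0,0,-6,1.1,0],[0,0,-6,1.1,0]]]'
python3 -m pendant '[[[0,0,-6,1.1,0],[0,0,-6,1.1,0]]]'
python3 -m pendant '[[[0,0,-6,1.1,0],[0,0,-6,1.1,0]]]'
python3 -m pendant '[[[0,0,-5,1.1,0]]]'
python3 - <<'E'
from h import *
go(.563,.1277,.059,103)
E
```

```text
t: 4.25
eef_pos: [0.5882, 0.1352, 0.0592]
tcp_rot: [1.953, 2.441, 0.017]
force: [2.3, 1.0, 7.5]
grip_width: -0.0003
t: 4.42
eef_pos: [0.5785, 0.1332, 0.0592]
tcp_rot: [1.951, 2.437, 0.026]
force: [1.6, 1.1, 6.3]
grip_width: 0.0003
t: 4.58
eef_pos: [0.5691, 0.1312, 0.0592]
tcp_rot: [1.948, 2.433, 0.037]
force: [0.9, 0.4, 7.7]
grip_width: 0.0
t: 4.67
eef_pos: [0.5653, 0.1304, 0.0593]
tcp_rot: [1.946, 2.432, 0.042]
force: [1.4, 0.3, 7.3]
grip_width: 0.0
tcp [0.5653 0.1304 0.0593] psi 102.64 tilt [0.0376 0.0042] shift mm [-2.1 -2.8  0.2] roll -0.0062 F [1.4 0.3 7.3] w 0.0 t 4.6667
```

```bash

python3 -m pendant '[[[0,0,0,-20,0],[0,0,0,-40,0],[0,0,0,-30,0],[0,0,0,0,0]]]'
python3 - <<'E'
from h import *
go(.51,.117,.15,103)
f=grab('wrist');save(f,'pics/w3.png')
E
```

```text
t: 5.0
eef_pos: [0.5558, 0.1284, 0.1486]
tcp_rot: [1.95, 2.436, 0.028]
force: [0.8, 0.1, 0.2]
grip_width: 0.0003
tcp [0.5558 0.1284 0.1486] psi 102.64 tilt [0.0273 0.0013] shift mm [ -1.1 -47.2  -2.6] roll -0.0062 F [0.8 0.1 0.2] w 0.0003 t 5.0
```

View pics/w3.png

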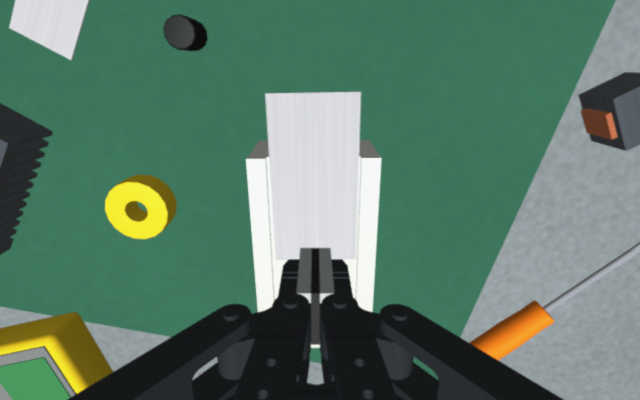

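The plate now overhangs the mouth by a clear margin: its end is at row 93 and the mouth at row 155. I measure the overhang.

```bash
python3 - <<'E'
from h import *
f=dict(np.load('pics/wrist.npz'));C=cloud(f)
hsv=cv2.cvtColor(f['pixels'],cv2.COLOR_RGB2HSV)
g=((hsv[...,1]<60)&(hsv[...,2]>150)).astype(np.uint8)
for r in (105,120,135,148):
    k=np.nonzero(g[r,240:390])[0]+240;a,b=ray(f,k[0]-.5,r,.059),ray(f,k[-1]+.5,r,.059);print(r,k[0],k[-1],a[:2].round(4),b[:2].round(4),((a+b)/2)[:2].round(4),np.linalg.norm(a-b).round(4))
for c in (280,312,345):
    k=np.nonzero(g[80:120,c])[0]+80;print('end',c,k[0],ray(f,c,k[0]-.5,.059)[:2].round(4))
for c in (256,372):
    k=np.nonzero(g[130:200,c])[0]+130;print('mouth lip',c,k[0],ray(f,c,k[0]-.5,.060)[:2].round(4))
print('z plate',np.median(C[105:145,280:345,2]),np.median(C[170:230,280:345,2]))
E
```

```text
105 265 360 [0.5016 0.0831] [0.4883 0.1427] [0.4949 0.1129] 0.061
120 266 360 [0.5108 0.0854] [0.4974 0.1451] [0.5041 0.1153] 0.0613
135 267 359 [0.5202 0.0877] [0.5069 0.1471] [0.5136 0.1174] 0.0609
148 268 359 [0.5286 0.0898] [0.5153 0.1493] [0.5219 0.1196] 0.061
end 280 93 [0.4919 0.0913]
end 312 92 [0.4869 0.1108]
end 345 92 [0.4824 0.131 ]
mouth lip 256 158 [0.5364 0.0835]
mouth lip 372 158 [0.5195 0.1589]
z plate 0.05962571442554376 0.059613270215815715
```

```bash

python3 -m pendant '[[[100,0,-40,0,-0.006],[100,0,-40,0,0],[100,0,0,0,0]]]'
python3 -c "
from h import *
go(.5088,.116,.1,103)"
python3 -m pendant '[[[100,0,6,0,0],[100,0,6,0,0],[100,0,6,0,0],[100,0,6,0,0],[100,0,0,0,0]]]'
python3 -c "
from h import *
go(.5088,.116,.1,103)"
```

```text
t: 5.3
eef_pos: [0.471, 0.1088, 0.1401]
tcp_rot: [1.946, 2.447, 0.016]
force: [-1.2, 0.1, 0.1]
grip_width: 0.0357
tcp [0.471  0.1088 0.1401] psi 103.0 tilt [ 0.0183 -0.0016] shift mm [-1.2 37.7 40.7] roll -0.0 F [-1.2  0.1  0.1] w 0.0357 t 5.3
t: 5.72
eef_pos: [0.4944, 0.1139, 0.137]
tcp_rot: [1.948, 2.449, 0.009]
force: [0.1, 0.6, -0.4]
grip_width: 0.0857
tcp [0.4944 0.1139 0.137 ] psi 103.0 tilt [ 0.013  -0.0033] shift mm [-1.  14.1 37.2] roll 0.0 F [ 0.1  0.6 -0.4] w 0.0857 t 5.7167
```

```bash

python3 -m pendant '[[[100,-0.5,7,0,0],[100,-0.5,7,0,0],[100,0,0,25,0],[100,0,0,10,0],[100,0,0,0,0]]]'
python3 -c "
from h import *
go(.5088,.116,.033,103)
f=grab('wrist');save(f,'pics/w4.png')"
```

```text
t: 6.13
eef_pos: [0.515, 0.1173, 0.1013]
tcp_rot: [1.947, 2.447, 0.014]
force: [-0.4, 0.4, -0.4]
grip_width: 0.085
tcp [0.515  0.1173 0.1013] psi 102.99 tilt [ 0.0171 -0.0023] shift mm [ 0.5 -7.5 68.2] roll -0.0002 F [-0.4  0.4 -0.4] w 0.085 t 6.1333
```

View pics/w4.png

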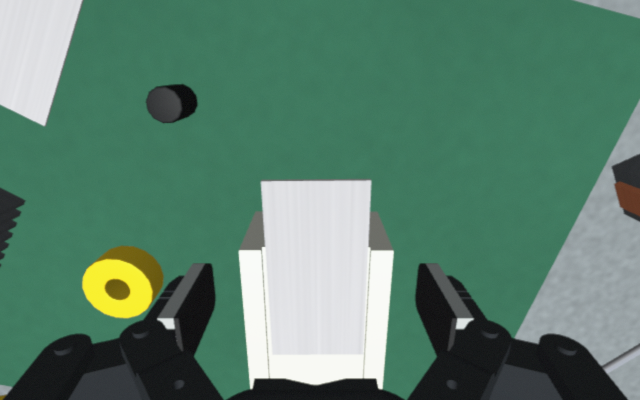

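Pads at columns 212 and 417, plate centre at 316: centred. I go down beside the overhang.

```bash

python3 -m pendant '[[[100,0,-5,10,0],[100,0,-3,20,0],[100,0,0,20,0],[100,0,0,10,0],[100,0,0,0,0]]]'
python3 -c "
from h import *
go(.5088,.116,.033,103)"
```

```text
t: 6.6
eef_pos: [0.5116, 0.1163, 0.0438]
tcp_rot: [1.945, 2.444, 0.022]
force: [-0.0, 0.8, -0.3]
grip_width: 0.0853
tcp [0.5116 0.1163 0.0438] psi 102.98 tilt [ 0.0232 -0.0004] shift mm [ 0.4 -3.1 10.8] roll -0.0004 F [-0.   0.8 -0.3] w 0.0853 t 6.6
```

```bash

python3 -m pendant '[[[100,0.3,-4,5,0],[100,0,0,6,0],[100,0,0,0,0]]]'
python3 -m pendant '[[[68,0,0,0,0],[68,0,0,0,0],[68,0,0,0,0],[68,0,0,0,0]]]'
python3 -c "
from h import *
go(.5088,.116,.033,103)"
```

```text
t: 6.85
eef_pos: [0.5091, 0.116, 0.034]
tcp_rot: [1.944, 2.443, 0.025]
force: [-0.3, 0.1, -0.6]
grip_width: 0.0855
t: 7.18
eef_pos: [0.5104, 0.1165, 0.0358]
tcp_rot: [1.943, 2.441, 0.029]
force: [0.3, 0.0, -0.3]
grip_width: 0.0588
tcp [0.5104 0.1165 0.0358] psi 102.97 tilt [0.0287 0.0012] shift mm [-0.1 -1.7  2.8] roll -0.0004 F [ 0.3  0.  -0.3] w 0.0588 t 7.1833
```

```bash

python3 -m pendant '[[[40,0,0,1,0],[40,0,0,1,0],[40,0,0,1,0]]]'
python3 -c "
from h import *
go(.5088,.116,.033,103)
f=grab('side');save(f,'pics/s5.png',(280,140,400,230),6)"
```

```text
t: 7.43
eef_pos: [0.5119, 0.1168, 0.0348]
tcp_rot: [1.941, 2.44, 0.034]
force: [-1.7, -0.1, 9.6]
grip_width: 0.0577
tcp [0.5119 0.1168 0.0348] psi 102.97 tilt [0.0319 0.0022] shift mm [-0.1 -3.3  1.7] roll -0.0005 F [-1.7 -0.1  9.6] w 0.0577 t 7.4333
```

View pics/s5.png

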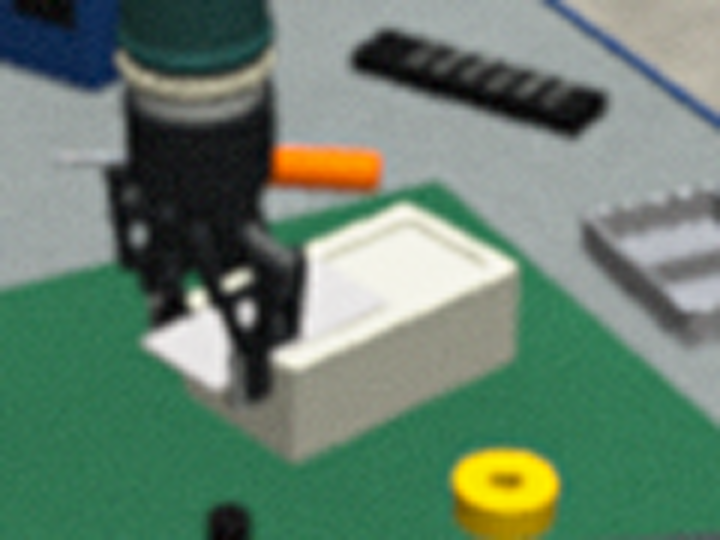

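The side crop shows the pads on both long edges of the overhanging end, clear of the jig. The 9.6 N came from my tz rows while gripped, so the plate is held. I lift.

```bash

python3 -m pendant '[[[40,0,0,-3,0],[40,0,0,-5,0],[40,0,0,-15,0],[40,0,0,-20,0],[40,0,0,-25,0]]]'
python3 -m pendant '[[[40,0,0,-30,0],[40,0,0,-30,0],[40,0,0,-20,0],[40,0,0,0,0]]]'
python3 -c "
from h import *
go(.5088,.116,.2,103)
f=grab('side');save(f,'pics/s6.png',(240,100,420,260),4)
f=grab('wrist');save(f,'pics/w6.png');grab('top')"
```

```text
t: 7.9
eef_pos: [0.5059, 0.1156, 0.1008]
tcp_rot: [1.945, 2.445, 0.02]
force: [0.3, 0.1, -0.0]
grip_width: 0.0581
t: 8.23
eef_pos: [0.5048, 0.1159, 0.1888]
tcp_rot: [1.944, 2.442, 0.026]
force: [0.2, 0.3, 0.3]
grip_width: 0.0577
tcp [0.5048 0.1159 0.1888] psi 102.97 tilt [0.0259 0.0004] shift mm [ -0.8   4.2 -11.1] roll -0.0006 F [0.2 0.3 0.3] w 0.0577 t 8.2333
```

View pics/w6.png

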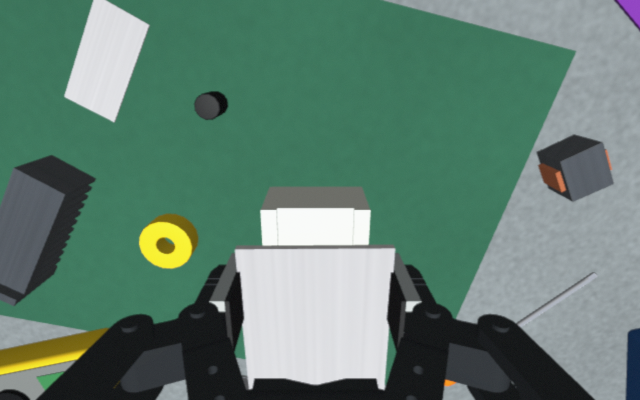

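The plate is held level-looking, with its near end across rows 246-380. I fit the plate's plane, and locate the sink from the top view.

```bash

python3 -m pendant '[[[40,-25,20,-4,0],[40,-25,20,-4,0],[40,-25,20,-4,0],[40,-25,20,0,0],[40,0,0,0,0]]]'
cat >> h.py <<'E'
def plate(f):
    C=cloud(f);hsv=cv2.cvtColor(f['pixels'],cv2.COLOR_RGB2HSV)
    m=np.zeros(C.shape[:2],bool);m[265:360,262:375]=1
    P=C[m];c=np.median(P,0);P=P[np.abs(P[:,2]-c[2])<.01];A=np.c_[P[:,:2]-c[:2],np.ones(len(P))]
    k=np.linalg.lstsq(A,P[:,2],rcond=None)[0];print('plate slope',k[:2].round(4),'z',round(k[2],4),'at',c[:2].round(3))
E
python3 - <<'E'
from h import *
go(.6,.03,.2,71)
plate(dict(np.load('pics/wrist.npz')))
f=grab('wrist');plate(f);save(f,'pics/w7.png')
f=dict(np.load('pics/top.npz'));C=cloud(f);hsv=cv2.cvtColor(f['pixels'],cv2.COLOR_RGB2HSV)
m=np.zeros(C.shape[:2],np.uint8);m[140:195,350:392]=1
m&=((hsv[...,2]<110)&(hsv[...,1]<70)).astype(np.uint8)
cs=max(cv2.findContours(m,0,2)[0],key=cv2.contourArea);m2=np.zeros_like(m);cv2.drawContours(m2,[cs],-1,1,-1)
P=C[m2>0];P=P[P[:,2]>.04];print(len(P),cv2.minAreaRect((P[:,:2]*1000).astype(np.float32)))
E
```

```text
t: 8.8
eef_pos: [0.5997, 0.0342, 0.1886]
tcp_rot: [1.944, 2.462, -0.004]
force: [-0.6, -0.5, -0.1]
grip_width: 0.058
tcp [0.5997 0.0342 0.1886] psi 103.4 tilt [ 0.0019 -0.0046] shift mm [ -4.3  -0.7 -11.4] roll 0.5656 F [-0.6 -0.5 -0.1] w 0.058 t 8.8
plate slope [-0.0078 -0.0031] z 0.2111 at [0.51  0.119]
plate slope [-0.0299 -0.007 ] z 0.2122 at [0.606 0.037]
387 ((621.6634521484375, -129.8603973388672), (42.97132110595703, 131.56497192382812), 70.57950592041016)
```

View pics/w7.png

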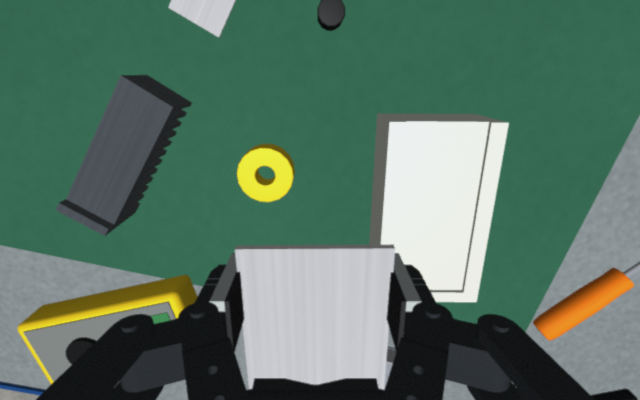

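The plate is held, at (240-390, 248-385). The sink is in full view: near top edge (123,76)-(175,108), stop at (60,203)-(108,234). I measure its top by ray and depth.

```bash
python3 - <<'E'
from h import *
f=dict(np.load('pics/wrist.npz'));C=cloud(f)
S=np.zeros(C.shape[:2],bool);S[60:245,40:215]=1
h=C[...,2]
top=C[S&(h>.043)&(h<.0495)];st=C[S&(h>.052)&(h<.062)]
print('top z',np.median(top[:,2]),'stop z',np.median(st[:,2]))
for n,P in(('top',top),('stop',st)):
    r=cv2.minAreaRect((P[:,:2]*1000).astype(np.float32));print(n,len(P),r)
# robust: slices along axis
for yaw in (-19.5,):
    a=np.radians(yaw);u=np.array([np.cos(a),np.sin(a)]);v=np.array([-u[1],u[0]])
    s=top[:,:2]@u;w=top[:,:2]@v
    b=np.linspace(s.min()+.005,s.max()-.012,9);mid=[];
    for i in range(8):
        k=(s>b[i])&(s<b[i+1]);lo,hi=np.percentile(w[k],[1,99]);mid.append(((b[i]+b[i+1])/2,lo,hi))
    mid=np.array(mid);p=[np.polyfit(mid[:,0],mid[:,j],1) for j in(1,2)];print('dyaw deg',[np.degrees(q[0]).round(2) for q in p],'width',(mid[:,2]-mid[:,1]).round(4))
    sm=st[:,:2]@u; print('top s',np.percentile(s,[.5,1,5,95,99]).round(4),'stop s',np.percentile(sm,[1,5,50,95,99]).round(4))
    print('mid w',mid[:,1:].mean(1).round(4),'s',mid[:,0].round(4))
E
```

```text
top z 0.046717703106297914 stop z 0.05553576405026557
top 8046 ((620.7815551757812, -131.4722900390625), (45.38544464111328, 128.73890686035156), 70.33323669433594)
stop 612 ((676.9539794921875, -151.26036071777344), (44.68758773803711, 9.853857040405273), 71.64179229736328)
dyaw deg [np.float64(0.16), np.float64(0.07)] width [0.0437 0.0436 0.0436 0.0435 0.0435 0.0436 0.0435 0.0434]
top s [0.5652 0.5654 0.5694 0.6804 0.6854] stop s [0.6843 0.6848 0.6878 0.6927 0.6932]
mid w [0.0835 0.0837 0.0836 0.0836 0.0837 0.0836 0.0837 0.0838] s [0.5767 0.5907 0.6047 0.6186 0.6326 0.6466 0.6605 0.6745]
```

Sink result: centre about (0.617,-0.130), yaw -19.4°, top 46 mm (reads 46.7), stop face at sink x = +60. Now I turn and move to a point short of it.

```bash

python3 -m pendant '[[[40,0,0,0,0.1145],[40,0,0,0,0.1145],[40,0,0,0,0.1145],[40,0,0,0,0.1145],[40,0,0,0,0.1145]]]'
python3 -c "
from h import *
go(.5651,-.1116,.1,70.6)"
```

```text
t: 9.27
eef_pos: [0.5896, 0.038, 0.1773]
tcp_rot: [-2.576, -1.782, 0.031]
force: [0.1, 1.1, -0.8]
grip_width: 0.0577
tcp [0.5896 0.038  0.1773] psi 69.35 tilt [-0.0214 -0.0037] shift mm [-147.8   31.3   78.4] roll -0.0218 F [ 0.1  1.1 -0.8] w 0.0577 t 9.2667
```

```bash

python3 -m pendant '[[[40,-30,6,0,-0.02],[40,-30,6,0,0],[40,-30,6,0,0],[40,-30,5,0,0],[40,-28,5,0,0]]]'
python3 -m pendant '[[[40,0,0,0,0]]]'
python3 -c "
from h import *
go(.5651,-.1116,.1,70.6)"
```

```text
t: 9.68
eef_pos: [0.5587, -0.099, 0.1683]
tcp_rot: [-2.529, -1.821, 0.048]
force: [-0.0, 0.5, -0.3]
grip_width: 0.0579
t: 9.77
eef_pos: [0.5558, -0.1052, 0.1668]
tcp_rot: [-2.536, -1.811, 0.056]
force: [-0.2, -0.8, 0.3]
grip_width: 0.0579
tcp [ 0.5558 -0.1052  0.1668] psi 71.08 tilt [-0.0434 -0.0006] shift mm [-2.1 13.6 66.3] roll 0.0083 F [-0.2 -0.8  0.3] w 0.0579 t 9.7667
```

Tilt has drifted to -0.043, so I check which motion removes it.

```bash

python3 -m pendant '[[[40,0,-12,0,0.008],[40,0,-12,0,0],[40,0,-12,0,0],[40,0,-12,0,0]]]'
python3 -c "
from h import *
go(.5651,-.1116,.1,70.6)"
python3 -m pendant '[[[40,0,0,0,0],[40,0,0,0,0],[40,0,0,0,0],[40,0,0,0,0]]]'
python3 -c "
from h import *
go(.5651,-.1116,.1,70.6)"
python3 -m pendant '[[[40,0,0,12,0],[40,0,0,12,0],[40,0,0,12,0],[40,0,0,0,0]]]'
python3 -c "
from h import *
go(.5651,-.1116,.1,70.6)"
```

```text
t: 10.1
eef_pos: [0.5042, -0.0889, 0.1624]
tcp_rot: [-2.542, -1.79, 0.07]
force: [0.7, -0.4, -0.4]
grip_width: 0.0576
tcp [ 0.5042 -0.0889  0.1624] psi 70.35 tilt [-0.0555  0.0001] shift mm [ 0.3 68.2 58.9] roll -0.0044 F [ 0.7 -0.4 -0.4] w 0.0576 t 10.1
t: 10.43
eef_pos: [0.4999, -0.0853, 0.159]
tcp_rot: [-2.533, -1.791, 0.079]
force: [1.9, 0.5, -0.3]
grip_width: 0.0579
tcp [ 0.4999 -0.0853  0.159 ] psi 70.56 tilt [-0.064   0.0019] shift mm [-2.  73.7 54.6] roll -0.0006 F [ 1.9  0.5 -0.3] w 0.0579 t 10.4333
t: 10.77
eef_pos: [0.5007, -0.0852, 0.1219]
tcp_rot: [-2.534, -1.793, 0.076]
force: [-0.6, -1.0, -0.1]
grip_width: 0.0577
tcp [ 0.5007 -0.0852  0.1219] psi 70.6 tilt [-0.0606  0.0012] shift mm [-3.1 70.7 17.9] roll 0.0 F [-0.6 -1.  -0.1] w 0.0577 t 10.7667
```

```bash

python3 -m pendant '[[[40,0,0,20,0],[40,0,0,20,0],[40,0,0,20,0],[40,0,0,0,0]]]'
python3 -c "
from h import *
go(.5651,-.1116,.1,70.6);print(manip.get_state()['joint_pos'].round(3),manip.get_state()['effort'].round(1))"
python3 -m pendant '[[[40,0,0,0,0],[40,0,0,0,0],[40,0,0,0,0],[40,0,0,0,0]]]'
python3 -c "
from h import *
go(.5651,-.1116,.1,70.6);print(manip.get_state()['joint_pos'].round(3))"
```

```text
t: 11.1
eef_pos: [0.5011, -0.0856, 0.0617]
tcp_rot: [-2.537, -1.796, 0.07]
force: [-1.2, -1.1, -0.6]
grip_width: 0.0578
tcp [ 0.5011 -0.0856  0.0617] psi 70.6 tilt [-0.0555  0.0005] shift mm [ -4.   66.9 -41.8] roll 0.0 F [-1.2 -1.1 -0.6] w 0.0578 t 11.1
[-0.046  0.509  0.181  2.032 -0.133  0.667  1.454] [  0.2 -46.6   2.6 -17.4  -0.   -0.4   0.1]
t: 11.43
eef_pos: [0.5038, -0.0861, 0.0645]
tcp_rot: [-2.539, -1.797, 0.066]
force: [0.4, -0.4, -0.7]
grip_width: 0.0575
tcp [ 0.5038 -0.0861  0.0645] psi 70.58 tilt [-0.0523  0.    ] shift mm [ -4.3  64.4 -38.7] roll -0.0003 F [ 0.4 -0.4 -0.7] w 0.0575 t 11.4333
[-0.047  0.507  0.183  2.027 -0.133  0.672  1.453]
```

Idling low drifts the tilt back toward zero, and there is plenty of time. I hold there for a while.

```bash

python3 -m pendant '[[[40,0,-6,2,0],[40,0,-6,2,0],[40,0,-6,2,0],[40,0,-4,1.5,0],[40,0,-2,1.5,0]]]'
python3 -m pendant '[[[40,0,-1,1.4,0],[40,0,-1,1.4,0],[40,0,-1,1.4,0],[40,0,-1,1.4,0],[40,0,-1,1.4,0]]]'
python3 -m pendant '[[[40,0,-1,1.4,0],[40,0,-1,1.4,0],[40,0,-1,1.4,0],[40,0,-1,1.4,0],[40,0,-1,1.4,0]]]'
python3 -m pendant '[[[40,0,-1,1.4,0],[40,0,-1,1.4,0],[40,0,-1,1.4,0],[40,0,-1,1.4,0],[40,0,-1,1.4,0]]]'
python3 -c "
from h import *
go(.5651,-.1116,.06,70.6)"
```

```text
t: 11.85
eef_pos: [0.4805, -0.0774, 0.0589]
tcp_rot: [-2.542, -1.799, 0.059]
force: [0.5, 0.1, -0.6]
grip_width: 0.0577
t: 12.27
eef_pos: [0.4744, -0.0753, 0.0514]
tcp_rot: [-2.542, -1.799, 0.06]
force: [-0.2, -0.4, -0.8]
grip_width: 0.058
t: 12.68
eef_pos: [0.4691, -0.0737, 0.0437]
tcp_rot: [-2.542, -1.799, 0.06]
force: [0.5, 0.6, -1.0]
grip_width: 0.0576
t: 13.1
eef_pos: [0.4636, -0.0718, 0.0362]
tcp_rot: [-2.542, -1.799, 0.06]
force: [0.2, 1.4, 0.3]
grip_width: 0.0578
tcp [ 0.4636 -0.0718  0.0362] psi 70.58 tilt [-0.0468 -0.0002] shift mm [ -4.1 107.8 -28.5] roll -0.0003 F [0.2 1.4 0.3] w 0.0578 t 13.1
```

```bash

python3 -m pendant '[[[40,0,-2,-5,0],[40,0,0,0,0],[40,0,0,0,0],[40,0,0,0,0],[40,0,0,0,0]]]'
python3 -m pendant '[[[40,0,0,0,0],[40,0,0,0,0],[40,0,0,0,0],[40,0,0,0,0],[40,0,0,0,0]]]'
python3 -m pendant '[[[40,0,0,0,0],[40,0,0,0,0],[40,0,0,0,0],[40,0,0,0,0],[40,0,0,0,0]]]'
python3 -m pendant '[[[40,0,0,0,0],[40,0,0,0,0],[40,0,0,0,0],[40,0,0,0,0],[40,0,0,0,0]]]'
python3 -m pendant '[[[40,0,0,0,0],[40,0,0,0,0],[40,0,0,0,0],[40,0,0,0,0],[40,0,0,0,0]]]'
python3 -c "
from h import *
go(.5651,-.1116,.06,70.6)"
```

```text
t: 13.52
eef_pos: [0.4615, -0.071, 0.0418]
tcp_rot: [-2.542, -1.799, 0.06]
force: [1.0, 0.0, -1.2]
grip_width: 0.0579
t: 13.93
eef_pos: [0.4619, -0.071, 0.0419]
tcp_rot: [-2.542, -1.799, 0.059]
force: [-0.4, 0.2, 0.2]
grip_width: 0.0577
t: 14.35
eef_pos: [0.4618, -0.0711, 0.0418]
tcp_rot: [-2.542, -1.799, 0.06]
force: [0.1, 0.1, 0.7]
grip_width: 0.0577
t: 14.77
eef_pos: [0.4618, -0.0711, 0.0418]
tcp_rot: [-2.542, -1.799, 0.06]
force: [0.1, 0.7, 0.2]
grip_width: 0.0577
t: 15.18
eef_pos: [0.4618, -0.0711, 0.0418]
tcp_rot: [-2.542, -1.799, 0.059]
force: [0.1, -0.1, -0.5]
grip_width: 0.0575
tcp [ 0.4618 -0.0711  0.0418] psi 70.58 tilt [-0.0467 -0.0001] shift mm [ -4.2 110.  -23. ] roll -0.0003 F [ 0.1 -0.1 -0.5] w 0.0575 t 15.1833
```

Tilt changes only with fast moves, and fast descents add about +0.01. I raise slowly, then come down fast.

```bash

U='x'; python3 -m pendant '[[[40,0,0,-6,0],[40,0,0,-6,0],[40,0,0,-6,0],[40,0,0,-6,0],[40,0,0,-6,0]]]'
python3 -m pendant '[[[40,0,0,-6,0],[40,0,0,-6,0],[40,0,0,-6,0],[40,0,0,-6,0],[40,0,0,-6,0]]]'
python3 -m pendant '[[[40,0,0,-6,0],[40,0,0,-6,0],[40,0,0,-6,0],[40,0,0,-6,0],[40,0,0,-6,0]]]'
python3 -m pendant '[[[40,0,0,-6,0],[40,0,0,-6,0],[40,0,0,-6,0],[40,0,0,-6,0],[40,0,0,-3,0]]]'
python3 -c "
from h import *
go(.5651,-.1116,.06,70.6)"
python3 -m pendant '[[[40,0,0,33,0],[40,0,0,33,0],[40,0,0,20,0],[40,0,0,0,0],[40,0,0,0,0]]]'
python3 -c "
from h import *
go(.5651,-.1116,.06,70.6)"
```

```text
t: 15.6
eef_pos: [0.4626, -0.0711, 0.0738]
tcp_rot: [-2.541, -1.798, 0.062]
force: [-1.0, 0.2, -0.5]
grip_width: 0.0579
t: 16.02
eef_pos: [0.4647, -0.0711, 0.1081]
tcp_rot: [-2.542, -1.799, 0.059]
force: [0.5, 0.2, -0.6]
grip_width: 0.058
t: 16.43
eef_pos: [0.4661, -0.0711, 0.1415]
tcp_rot: [-2.542, -1.799, 0.059]
force: [-0.1, -1.1, -0.1]
grip_width: 0.0577
t: 16.85
eef_pos: [0.4676, -0.0711, 0.172]
tcp_rot: [-2.543, -1.799, 0.058]
force: [-0.2, -0.8, -0.7]
grip_width: 0.058
tcp [ 0.4676 -0.0711  0.172 ] psi 70.57 tilt [-0.0456 -0.0001] shift mm [ -4.  110.1 107.5] roll -0.0006 F [-0.2 -0.8 -0.7] w 0.058 t 16.85
t: 17.27
eef_pos: [0.4678, -0.0712, 0.0873]
tcp_rot: [-2.547, -1.802, 0.047]
force: [-0.3, 0.1, 0.2]
grip_width: 0.058
tcp [ 0.4678 -0.0712  0.0873] psi 70.58 tilt [-0.0367 -0.0001] shift mm [ -5.4 106.1  23.8] roll -0.0004 F [-0.3  0.1  0.2] w 0.058 t 17.2667
```

```bash

python3 -m pendant '[[[40,0,0,-8,0],[40,0,0,-8,0],[40,0,0,-8,0],[40,0,0,-8,0],[40,0,0,-8,0]]]' >/dev/null
python3 -m pendant '[[[40,0,0,-8,0],[40,0,0,-8,0],[40,0,0,-8,0],[40,0,0,-8,0],[40,0,0,-8,0]]]'
python3 -m pendant '[[[40,0,0,38,0],[40,0,0,38,0],[40,0,0,10,0],[40,0,0,0,0],[40,0,0,0,0]]]'
python3 -m pendant '[[[40,0,0,-8,0],[40,0,0,-8,0],[40,0,0,-8,0],[40,0,0,-8,0],[40,0,0,-8,0]]]' >/dev/null
python3 -m pendant '[[[40,0,0,-8,0],[40,0,0,-8,0],[40,0,0,-8,0],[40,0,0,-8,0],[40,0,0,-8,0]]]'
python3 -m pendant '[[[40,0,0,38,0],[40,0,0,38,0],[40,0,0,10,0],[40,0,0,0,0],[40,0,0,0,0]]]'
python3 -m pendant '[[[40,0,0,-8,0],[40,0,0,-8,0],[40,0,0,-8,0],[40,0,0,-8,0],[40,0,0,-8,0]]]' >/dev/null
python3 -m pendant '[[[40,0,0,-8,0],[40,0,0,-8,0],[40,0,0,-8,0],[40,0,0,-8,0],[40,0,0,-8,0]]]'
python3 -m pendant '[[[40,0,0,38,0],[40,0,0,38,0],[40,0,0,10,0],[40,0,0,0,0],[40,0,0,0,0]]]'
python3 -c "
from h import *
go(.5651,-.1116,.06,70.6);f=grab('wrist');plate(f)"
```

```text
t: 18.1
eef_pos: [0.4738, -0.0716, 0.182]
tcp_rot: [-2.552, -1.805, 0.034]
force: [0.6, -0.0, 0.5]
grip_width: 0.0577
t: 18.52
eef_pos: [0.4769, -0.0717, 0.1003]
tcp_rot: [-2.557, -1.81, 0.02]
force: [-0.3, -0.7, -0.2]
grip_width: 0.0579
t: 19.35
eef_pos: [0.481, -0.0721, 0.1953]
tcp_rot: [-2.562, -1.812, 0.007]
force: [0.2, 0.1, 0.0]
grip_width: 0.0577
t: 19.77
eef_pos: [0.4857, -0.0723, 0.1137]
tcp_rot: [2.562, 1.813, 0.007]
force: [0.3, -0.5, 0.4]
grip_width: 0.0578
t: 20.6
eef_pos: [0.4879, -0.0728, 0.2089]
tcp_rot: [2.558, 1.809, 0.02]
force: [-0.6, 0.4, -0.1]
grip_width: 0.0581
t: 21.02
eef_pos: [0.4943, -0.0729, 0.1273]
tcp_rot: [2.553, 1.806, 0.034]
force: [-0.6, 0.0, 0.4]
grip_width: 0.0578
tcp [ 0.4943 -0.0729  0.1273] psi 70.56 tilt [0.0264 0.0006] shift mm [-13.5  77.9  69.1] roll -0.0008 F [-0.6  0.   0.4] w 0.0578 t 21.0167
plate slope [-0.0011  0.0157] z 0.1512 at [ 0.5   -0.074]
```

The plate is level now (slope along the sink about -0.006). I go in slowly.

```bash

python3 -m pendant '[[[40,-2,8,5,0],[40,-2,8,5,0],[40,-2,8,5,0],[40,-2,8,5,0],[40,-1,8,5,0]]]' >/dev/null
python3 -m pendant '[[[40,-1,8,5,0],[40,-1,8,5,0],[40,-1,8,5,0],[40,-1,8,5,0],[40,-1,6,5,0]]]'
python3 -c "
from h import *
go(.5651,-.1116,.045,70.6)"
```

```text
t: 21.9
eef_pos: [0.5766, -0.1171, 0.0808]
tcp_rot: [2.547, 1.801, 0.048]
force: [0.4, 1.2, 0.8]
grip_width: 0.058
tcp [ 0.5766 -0.1171  0.0808] psi 70.55 tilt [0.0374 0.    ] shift mm [  0.9 -13.9  35.3] roll -0.0008 F [0.4 1.2 0.8] w 0.058 t 21.9
```

```bash

python3 -m pendant '[[[40,0,-4,4,0],[40,0,-4,4,0],[40,0,-4,4,0],[40,0,-3,4,0],[40,0,-1,4,0]]]' 
python3 -m pendant '[[[40,0,0,4,0],[40,0,0,4,0],[40,0,0,3,0],[40,0,0,0,0]]]'
python3 -c "
from h import *
go(.5651,-.1116,.031,70.6)
f=grab('side');save(f,'pics/s8.png',(330,180,450,280),6)
f=grab('wrist');plate(f)"
```

```text
t: 22.32
eef_pos: [0.5607, -0.1117, 0.0569]
tcp_rot: [2.549, 1.802, 0.045]
force: [-0.1, -0.3, -0.4]
grip_width: 0.0575
t: 22.65
eef_pos: [0.5598, -0.1106, 0.0443]
tcp_rot: [2.549, 1.804, 0.044]
force: [-1.6, 0.5, -1.0]
grip_width: 0.0578
tcp [ 0.5598 -0.1106  0.0443] psi 70.59 tilt [0.0339 0.0009] shift mm [ 0.6  4.9 13.5] roll -0.0002 F [-1.6  0.5 -1. ] w 0.0578 t 22.65
plate slope [0.0069 0.0162] z 0.0685 at [ 0.565 -0.112]
```

View pics/s8.png

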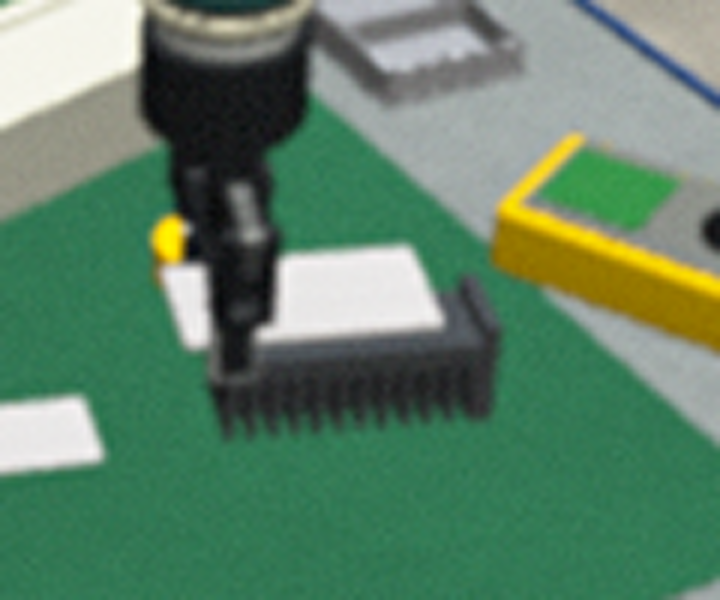

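The plate hovers over the sink, about 20 mm short of the stop and aligned, with the spool clear of the fingers. I lower it.

```bash

python3 -m pendant '[[[40,0,1,4,0],[40,0,1,4,0],[40,0,1,4,0],[40,0,1,2,0],[40,0,0,0,0]]]' 
python3 -m pendant '[[[40,0,0,1.2,0],[40,0,0,0,0]]]'
python3 -c "
from h import *
go(.584,-.1182,.0256,70.6)"
```

```text
t: 23.17
eef_pos: [0.566, -0.1125, 0.0303]
tcp_rot: [2.547, 1.802, 0.047]
force: [-0.3, -0.4, -1.7]
grip_width: 0.0578
t: 23.33
eef_pos: [0.5659, -0.1126, 0.0286]
tcp_rot: [2.548, 1.802, 0.046]
force: [-0.3, -0.3, -0.8]
grip_width: 0.0578
tcp [ 0.5659 -0.1126  0.0286] psi 70.56 tilt [0.0362 0.0003] shift mm [ 0.7 18.8  3.7] roll -0.0006 F [-0.3 -0.3 -0.8] w 0.0578 t 23.3333
```

```bash

python3 -m pendant '[[[40,0.3,2,1.5,0],[40,0.2,2,1,0]]]' 
python3 -m pendant '[[[40,0,2,0.8,0]]]'
python3 -m pendant '[[[40,0,2,0.8,0]]]'
python3 -c "
from h import *
go(.584,-.1182,.0256,70.6)"
```

```text
t: 23.5
eef_pos: [0.57, -0.1134, 0.0263]
tcp_rot: [2.548, 1.802, 0.047]
force: [0.2, 0.1, 0.1]
grip_width: 0.058
t: 23.58
eef_pos: [0.5723, -0.1142, 0.0259]
tcp_rot: [2.547, 1.802, 0.047]
force: [-2.1, 0.2, 8.4]
grip_width: 0.0583
t: 23.67
eef_pos: [0.575, -0.1151, 0.026]
tcp_rot: [2.547, 1.802, 0.048]
force: [-1.3, -0.1, 7.6]
grip_width: 0.058
tcp [ 0.575  -0.1151  0.026 ] psi 70.57 tilt [0.0377 0.0002] shift mm [0.1 9.5 0.7] roll -0.0006 F [-1.3 -0.1  7.6] w 0.058 t 23.6667
```

Contact came at the expected height. I slide toward the stop in small steps.

```bash

python3 -m pendant '[[[40,0,1.8,0.3,0]]]'
python3 -m pendant '[[[40,0,1.5,0.2,0]]]'
python3 -m pendant '[[[40,0,1.2,0.2,0]]]'
python3 -c "
from h import *
go(.584,-.1182,.0256,70.6)"
```

```text
t: 23.75
eef_pos: [0.5774, -0.116, 0.0262]
tcp_rot: [2.546, 1.801, 0.049]
force: [0.1, 0.5, -1.0]
grip_width: 0.0581
t: 23.83
eef_pos: [0.5793, -0.1166, 0.0262]
tcp_rot: [2.546, 1.801, 0.05]
force: [0.2, -0.2, -1.1]
grip_width: 0.0578
t: 23.92
eef_pos: [0.5808, -0.1171, 0.0261]
tcp_rot: [2.546, 1.801, 0.05]
force: [-0.3, 0.1, 1.2]
grip_width: 0.0578
tcp [ 0.5808 -0.1171  0.0261] psi 70.57 tilt [ 0.0397 -0.0001] shift mm [0.  3.3 0.7] roll -0.0006 F [-0.3  0.1  1.2] w 0.0578 t 23.9167
```

```bash

python3 -m pendant '[[[40,0,0.8,0.3,0]]]'
python3 -m pendant '[[[40,0,0.8,0.3,0]]]'
python3 -m pendant '[[[40,0,0.7,0.3,0]]]'
python3 -c "
from h import *
go(.584,-.1182,.0256,70.6)"
```

```text
t: 24.0
eef_pos: [0.5819, -0.1175, 0.026]
tcp_rot: [2.545, 1.801, 0.051]
force: [-1.3, -0.0, 4.2]
grip_width: 0.0577
t: 24.08
eef_pos: [0.5827, -0.1177, 0.026]
tcp_rot: [2.546, 1.801, 0.05]
force: [-4.9, 1.5, 8.2]
grip_width: 0.0576
t: 24.17
eef_pos: [0.5826, -0.1177, 0.0259]
tcp_rot: [2.547, 1.802, 0.049]
force: [-5.0, 1.8, 7.8]
grip_width: 0.0576
tcp [ 0.5826 -0.1177  0.0259] psi 70.57 tilt [0.0377 0.0007] shift mm [-0.   1.4  0.4] roll -0.0005 F [-5.   1.8  7.8] w 0.0576 t 24.1667
```

It stopped at the stop with about 5 N, 1.4 mm from the predicted place. I release with a partial opening, because the spool is near.

```bash

python3 -c "
from h import *
f=grab('wrist');plate(f)"
python3 -m pendant '[[[84,0,0,0.2,0],[84,0,0,0,0],[84,0,0,0,0],[84,0,0,0,0]]]'
python3 -m pendant '[[[84,0,0,-4,0],[84,0,0,-6,0],[84,0,0,-8,0],[84,0,0,-10,0],[84,0,0,-15,0]]]'
python3 -m pendant '[[[84,0,0,-25,0],[84,0,0,-30,0],[84,0,0,-30,0],[84,0,0,0,0]]]'
python3 - <<'E'
from h import *
go(.55,-.1182,.25,70.6)
f=grab('wrist');save(f,'pics/w9.png');C=cloud(f)
E
```

```text
plate slope [0.0056 0.0147] z 0.05 at [ 0.588 -0.119]
t: 24.55
eef_pos: [0.5825, -0.1176, 0.0253]
tcp_rot: [2.547, 1.802, 0.048]
force: [0.1, 0.0, -0.1]
grip_width: 0.0718
t: 24.97
eef_pos: [0.5788, -0.1173, 0.0684]
tcp_rot: [2.55, 1.804, 0.042]
force: [0.6, -0.3, -0.2]
grip_width: 0.0712
t: 25.3
eef_pos: [0.5769, -0.118, 0.1628]
tcp_rot: [2.548, 1.801, 0.047]
force: [0.9, -0.2, 0.2]
grip_width: 0.0719
tcp [ 0.5769 -0.118   0.1628] psi 70.53 tilt [0.0368 0.0006] shift mm [ -8.  -22.3 -88.1] roll -0.0012 F [ 0.9 -0.2  0.2] w 0.0719 t 25.3
```

View pics/w9.png

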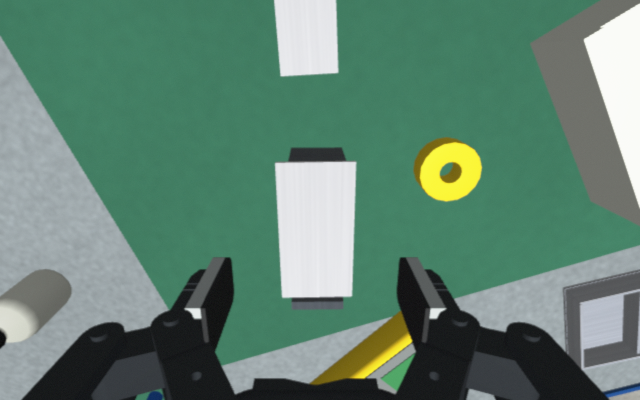

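Released: the plate (276-355, 162-297) lies along the sink with its end at the stop (row 298). I check numbers.

```bash
python3 - <<'E'
from h import *
f=dict(np.load('pics/wrist.npz'));C=cloud(f);hsv=cv2.cvtColor(f['pixels'],cv2.COLOR_RGB2HSV)
m=((hsv[...,2]>150)&(hsv[...,1]<60)).astype(np.uint8);b=np.zeros_like(m);b[120:320,262:370]=1;m&=b
c=max(cv2.findContours(m,0,2)[0],key=cv2.contourArea).reshape(-1,2)
W=np.array([ray(f,u,v,.049)[:2] for u,v in c]);r=cv2.minAreaRect((W*1000).astype(np.float32));print('plate',r)
a=np.radians(-19.4);u=np.array([np.cos(a),np.sin(a)]);v=np.array([-u[1],u[0]])
d=np.array(r[0])/1000-[.617,-.1298];print('in sink frame mm',(d@u*1000).round(1),(d@v*1000).round(1))
M=np.zeros_like(m);cv2.drawContours(M,[c.reshape(-1,1,2)],-1,1,-1);M=cv2.erode(M,np.ones((5,5)));P=C[M>0]
A=np.c_[P[:,:2]-P[:,:2].mean(0),np.ones(len(P))];k=np.linalg.lstsq(A,P[:,2],rcond=None)[0];print('slope u,v',(k[:2]@u).round(4),(k[:2]@v).round(4),'z',k[2].round(4))
h=C[...,2];S=np.zeros(h.shape,bool);S[285:320,280:355]=1
st=C[S&(h>.052)&(h<.06)];print('stop',len(st),'inner s rel',((st[:,:2]-[.617,-.1298])@u*1000).min().round(1),'w mid',(np.percentile((st[:,:2]-[.617,-.1298])@v*1000,[2,98])).round(1))
pe=(W-[.617,-.1298])@u*1000;print('plate ends',pe.min().round(1),pe.max().round(1))
pw=(W-[.617,-.1298])@v*1000;print('sides',pw.min().round(1),pw.max().round(1))
E
```

```text
plate ((617.2247924804688, -130.47927856445312), (61.158836364746094, 120.85811614990234), 71.03207397460938)
in sink frame mm 0.4 -0.6
slope u,v -0.1184 -0.0107 z 0.0508
stop 535 inner s rel 58.7 w mid [-21.4  20.6]
plate ends -59.8 61.0
sides -31.5 30.4
```

The position is right (0.4, -0.6 mm, yaw about 0.4° off), but that slope of -0.118 disagrees. I check the height profile, and compare against the side view.

```bash
python3 - <<'E'
from h import *
a=np.radians(-19.4);u=np.array([np.cos(a),np.sin(a)]);v=np.array([-u[1],u[0]])
for n in('wrist','side'):
    f=dict(np.load('pics/wrist.npz')) if n=='wrist' else grab('side');C=cloud(f);q=C[...,:2]-[.617,-.1298];s=q@u*1000;w=q@v*1000
    for s0 in range(-55,56,10):
        k=(abs(s-s0)<5)&(abs(w)<20)&(C[...,2]>.03)&(C[...,2]<.09);print(n,s0,k.sum(),np.percentile(C[k][:,2]*1000,[5,50,95]).round(1) if k.any() else '')
save(f,'pics/s9.png',(300,160,460,280),5)
E
```

```text
wrist -55 960 [33.2 49.3 50.6]
wrist -45 665 [48.6 49.7 50.7]
wrist -35 634 [48.6 49.6 50.7]
wrist -25 610 [48.6 49.7 50.7]
wrist -15 585 [48.6 49.6 50.6]
wrist -5 562 [48.6 49.6 50.7]
wrist 5 548 [48.6 49.6 50.7]
wrist 15 528 [48.7 49.7 50.6]
wrist 25 497 [48.7 49.7 50.6]
wrist 35 492 [48.6 49.7 50.7]
wrist 45 472 [48.7 49.6 50.6]
wrist 55 522 [48.7 49.8 54.5]
side -55 34 [34.  46.4 50.2]
side -45 33 [46.2 48.5 50.6]
side -35 29 [45.5 47.7 49.9]
side -25 29 [45.2 47.6 50.1]
side -15 28 [44.9 47.8 50.1]
side -5 33 [44.8 47.6 50.5]
side 5 29 [35.9 47.9 50.3]
side 15 30 [44.7 46.9 49.4]
side 25 34 [44.6 47.4 50.7]
side 35 33 [45.9 47.6 51.6]
side 45 28 [45.4 47.1 49.8]
side 55 30 [44.6 46.7 50. ]
```

View pics/s9.png

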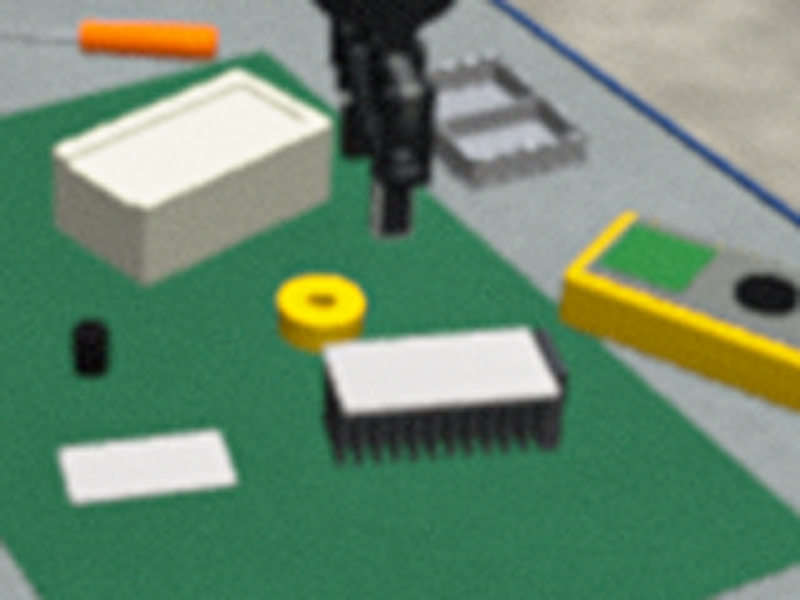

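The plate is flat at 49.6 mm along its whole length, so the earlier slope came from stray depth pixels in the fit. It is seated at the stop, and the spool, capacitor and loose plate in this view look undisturbed. I hand the job in.

```bash
python3 -c "
from bench import manip
print(manip.finish_job())"
```

```text
the job is handed in; nothing more can be done
None
```

The plate is lying flat on the heat sink, butted against the stop and released. I handed the job in at about 25 s of the 72 s allowed, with the gripper raised clear.

- **Slide and lift:** I dragged the plate along the groove with about 4–8 N (13.6 N for a moment at first touch) until it overhung the jig by about 42 mm. I then pinched it by its long edges and lifted it.
- **Placing:** I lowered it onto the sink, slid it to the stop until the push read about 5 N, and let go.
- **Last checks (wrist camera):**
  - The plate's centre is 0.4 mm along and −0.6 mm across from the sink's measured centre.
  - Its yaw is about 0.4° off the sink's, which is within the measuring error.
  - Its top face is at 49.6 mm along the whole length.
  - The spool, capacitor and small loose plate looked undisturbed by eye. I did not re-measure any bystander, and did not look again at the driver, flux and bobbin for this check.
- **Checks that disagreed:**
  - One plane fit gave a false slope of −0.118. The height profile showed a flat plate, so stray edge pixels caused it.
  - The side camera read the plate about 2 mm lower than the wrist camera, within its calibration error.
- **Slips on the way:**
  - One move went the wrong way in free air, touching nothing.
  - The tool tilt drifted while carrying the plate, so I levelled it before placing.
  - I viewed 12 pictures, two over the budget of 10.

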